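# Stand the fallen measuring cylinder back under the bench shelf

## Robot

A 6-joint arm with a two-finger parallel gripper is mounted at the origin on a cart in front of the work surface, level with it; the furniture and walls round the work are solid. World frame = base frame: x ahead of the robot, y to its left, z up, the work surface at z = 0. Lengths are in m, angles in rad, forces in N, time in s.
With the tool pointing down it reaches from about 0.375 to 0.9 m from the base axis. Payload 3.1 kg.
Tool frame: the origin (TCP) lies at the very end of the fingers, on their centre line; the grasp point (between the pads) lies 19 mm behind it (grip_depth is the distance from the TCP to the grasp point, in m); z points along the fingers, y is the line along which they close (so a half turn about z gives the same grasp; the last joint's range is limited). The gripper opens to 85 mm and grips with 20 to 120 N. Pads are 22 mm wide; open, the fingers measure 114 mm over their backs; the gripper's body (76 mm by 85 mm) begins 54 mm behind the grasp point. The pads swing forward as they close: fully open they stand 13 mm farther back than shut.
Start: joints at [1.046, 0.527, 1.433, -0, 1.181, -0.178], TCP at [0.212, 0.588, 0.231] pointing down, gripper open.
Joint ranges: [-3.08, 3.08], [-0.75, 2.2], [0.22, 2.44], [-1.43, 4.57], [0, 2.65], [-2.85, 2.85]. Speed limits (rad/s): [2.79, 2.79, 3.14, 3.14, 3.14, 3.14].

## Interface

Orientations are given as a unit quaternion [x, y, z, w].
In Python, from station import * gives the robot as it stands.
- The arm moves only by the tool apply_moves, never from a script. Its argument "plan" is a list of rows, each a list of 7 numbers: the shift along the tool's x, y, z in m, then the turn, a rotation vector about the tool's x, y, z in rad, then the gripper command: -1 is fully open, 1 is shut, values between are in proportion. In form: [[dx, dy, dz, wx, wy, wz, jaw], ...]. A call has 1 to 8 rows; each row shifts and turns the commanded pose from where the row before left it, along the tool's axes as they then stand; what a row does not reach is not made up. A row lasts 1/8 s, in which the tool goes at most 62.5 mm and 10.7 degrees, less where a joint would pass 70% of its speed; a pose out of reach is approached as far as the arm can. A call is refused whole if a number of a shift passes 0.0625 or a number of a turn 0.188, either way. A call with a gripper value outside its range is refused whole. The fingers move at their own pace and stop on an object; "force" is the grip in N (left out, the last holds). Time passes only in rows, so rows that do not move let the fingers close. It gives the time, the measured TCP pose, the force, the opening and the grip force at its end, in the units of the state.
- sense(): the state, without advancing time (a new reading comes with each control period).
- snapshot(name): name is "scene" or "top" or "wrist"; returns the picture (384x512x3 uint8, red, green, blue); there is no depth.
- calibration(name): a dict with "camera_matrix" (3x3 intrinsics, pixels), "k1" (the pictures are not rectified: a ray, as slopes to the right and down, at radius r is drawn at 1 + k1 r^2 times it, then the intrinsics apply), "R" (3x3) and "t" (3): a world point X has camera coordinates R X + t; the wrist camera has in their place "mount" (4x4, takes a point from camera to tool coordinates, whose origin is the TCP and whose axes are the flange's). Camera axes: x right, y down, z forward; pixel columns grow to the right and rows downward; lengths in m; the calibration is good to about 2 mm. A picture is of the moment at which its call begins: read the wrist's pose just before it. calibration takes no time and is no camera call.
- sign_off(): hands the job in; it is judged then, once.
The state is a dict: "t": time; "q": joint angles; "qd": joint speeds; "tau": joint torques, N m; "tcp_pos": TCP position; "tool_rot": TCP orientation; "force": force on the tool from outside, world axes, zero at the start; "ft_torque": the same for the moment, N m; "finger_gap": opening from 0.0 (shut) to 1.0 (fully open); "gripper_force": force on a finger pad.
Only numpy, scipy, OpenCV 4.12 (cv2) and the standard library are available. Lean on these libraries where they do the work, as an engineer would, in place of code of your own. Each camera call takes 0.05 s, during which the arm holds its last target. There are 200 camera calls.

## Task

The measuring cylinder with the red foot has fallen over on the bench. Raise its mouth end so that it tips up on its foot and stands upright, without lifting the foot clear of the bench. Then, still without lifting it, bring it in under the low white shelf and leave it standing with its whole foot on the blue mat, with the other things undisturbed.

Things in the scene. Friction and masses are not known exactly. Their poses are not given: they have to be found in the camera images.
- cylinder: empty measuring cylinder, 240 mm tall, 0.08 to 0.17 kg: clear tube, 30 mm diameter, on a red hexagonal foot 56 mm over corners, 48 mm over flats (facing its own y), 22 mm high. Origin: centre of the foot's underside; z runs to the mouth. Starts lying on a flat of the foot and the rim (origin 24 mm up), mouth to the right (-y) within 15 degrees, does not roll; stands by itself once nearly vertical
- mouth (a point): centre of the cylinder's open end, 240 mm from the underside of the foot along its axis
- shelf: low white bench shelf, fixed, 360 mm wide, 200 mm deep, open in front: a board (underside 300 mm above the bench, 14 mm thick) on 14 mm end panels, a thin rail 23 mm high along the front of the board's top, jars and a box fixed on top (up to 72 mm high). Origin: on the bench, middle of the front edge; x points into the shelf away from the robot, y along the edge to the left
- mat (a point): centre of the square blue mat, 100 x 100 mm, under 1 mm thick (things slide over it), on the bench under the shelf; its front edge is flush with the shelf's front edge, its centre 50 mm in. Axes as the shelf's
- amber_bottle: bystander: amber glass stoppered bottle, 64 mm diameter, 135 mm tall, standing under the shelf left of the mat, about 120 mm from the mat's centre line; origin at the centre of its underside
- wash_bottle: bystander: squeeze wash bottle, 60 mm diameter, 169 mm tall, standing under the shelf right of the mat, about 120 mm from the mat's centre line; origin at its underside
- petri_dish: bystander: petri dish, 67 mm diameter, 16 mm high, on the bench; origin at the centre of its underside
- beaker: bystander: glass beaker, about 55 mm diameter, 70 mm tall, on the bench; origin at the centre of its underside
- stopwatch: bystander: black stopwatch, 73 x 62 x 18 mm, lying on the bench; origin at the centre of its underside

How it is judged:
On the way:
1. the cylinder stands upright on its foot on the bench (angle between cylinder's own z axis and vertical below 0.12 rad and height (world z) of cylinder below 0.008 m and height (world z) of mouth above 0.22 m), for 0.2 s.
At the end, for the whole second after the job is handed in: The cylinder stands upright (within 0.05 rad), mouth up, at rest on its foot on the bench under the shelf, the centre of its foot within 26 mm of the mat's centre along each of the mat's axes (the foot is then on the mat), and released (angle between cylinder's own z axis and vertical below 0.05 rad and height (world z) of mouth above 0.23 m and height (world z) of cylinder below 0.005 m and x of cylinder in the frame of mat between -0.026 and 0.026 m and y of cylinder in the frame of mat between -0.026 and 0.026 m and linear speed of cylinder below 0.02 m/s); the robot touches nothing.
It fails at once if the foot is lifted clear of the bench (underside centre of the foot above 50 mm) (height (world z) of cylinder above 0.05 m).
It fails at once if the amber bottle is shifted by 30 mm or tipped (distance of amber_bottle from where it was at the start of the episode above 0.03 m or angle between amber_bottle's own z axis and vertical above 0.4 rad).
It fails at once if the wash bottle is shifted by 30 mm or tipped (distance of wash_bottle from where it was at the start of the episode above 0.03 m or angle between wash_bottle's own z axis and vertical above 0.4 rad).
It fails at once if the petri dish, the beaker or the stopwatch is shifted by 30 mm (distance of any of petri_dish, beaker, stopwatch from where it was at the start of the episode above 0.03 m).
It also fails if it takes over 56 s, if anything falls off the work surface, if the arm or the gripper's body presses on something with over 40 N, if the wrist force passes 120 N, or if a joint passes its speed limit or range.

## Working session

There is one attempt and no reset: what is moved stays moved. The work goes in short steps, Python scripts to look and compute and a tool call to move; the robot and the scene stay as the last step left them, time stands still between calls to the robot, and variables do not carry over. Pictures are saved under pics/ and viewed, at most 11 in all, crops included, and the job is handed in when it is done.

Besides the shell and the picture viewer there is one more tool, called after "Emit:" as name(argument=value, ...), one argument or row to a line, values as JSON. apply_moves: Moves the arm, as the interface text tells. Its arguments: {"type":"object","properties":{"plan":{"type":"array"},"force":{"type":"number"}},"required":["plan"]}

```bash
mkdir -p pics; cat > h.py <<'E'
from station import *
import numpy as np, cv2
from scipy.spatial.transform import Rotation as Rn
def save(n,f):
    p=snapshot(n); cv2.imwrite('pics/'+f,cv2.cvtColor(p,cv2.COLOR_RGB2BGR)); return p
def ray(n,u,v,z,T=None):
    c=calibration(n);K=np.array(c['camera_matrix']);k=float(c['k1'])
    d=cv2.undistortPoints(np.array([[[u,v]]],float),K,np.array([k,0,0,0.]))[0,0]
    d=np.array([d[0],d[1],1])
    if 'mount' in c:
        s=T or sense();R=Rn.from_quat(s['tool_rot']).as_matrix();M=np.array(c['mount'])
        o=R@M[:3,3]+s['tcp_pos'];d=R@M[:3,:3]@d
    else:
        R=np.array(c['R']);o=-R.T@np.array(c['t']);d=R.T@d
    return o+d*(z-o[2])/d[2]
E
python3 - <<'E'
from h import *
s=sense();print(s)
a=save('scene','s0.png');b=save('top','t0.png')
cv2.imwrite('pics/st.png',cv2.cvtColor(np.vstack([cv2.resize(a,(400,300)),cv2.resize(b,(400,300))]),cv2.COLOR_RGB2BGR))
for n in('scene','top','wrist'):print(n,calibration(n))
E
```

```text
{'t': 0.0, 'q': array([ 1.04652171e+00,  5.28479595e-01,  1.43391283e+00, -3.79355933e-07,
        1.18139975e+00, -1.78503048e-01]), 'qd': array([-0.00079344, -0.0002534 , -0.00065295,  0.0004594 ,  0.00144448,
       -0.00059354]), 'tau': array([-4.76366095e-04, -4.42349374e+01, -1.78022808e+01, -1.20332697e-04,
        8.33307160e-03, -9.17358030e-07]), 'tcp_pos': array([0.21143338, 0.58738271, 0.23032202]), 'tool_rot': array([ 1.72025651e-01,  9.85091857e-01, -1.03262145e-03, -3.78375496e-04]), 'force': array([0.0848605 , 0.79673531, 0.15538308]), 'ft_torque': array([-0.00634776, -0.04998705,  0.01206231]), 'gripper_force': 0.0, 'finger_gap': 1.0015112373050992}
scene {'camera_matrix': array([[356.13096758,   0.        , 257.64348316],
       [  0.        , 356.13096758, 189.89061081],
       [  0.        ,   0.        ,   1.        ]]), 'k1': -0.030729405203632647, 'R': array([[-0.85290588, -0.52201234, -0.00739424],
       [-0.39532608,  0.65503681, -0.64392862],
       [ 0.34098218, -0.54628737, -0.76504984]]), 't': array([0.47367365, 0.28852074, 1.07173639])}
top {'camera_mat
[... 250 characters left out ...]
-0.94634748, -0.01907582, -0.32258729],
       [ 0.32248547,  0.00827717, -0.94653823]]), 't': array([-0.04973415,  0.53659444,  1.44911729])}
wrist {'camera_matrix': array([[295.56756819,   0.        , 253.47422136],
       [  0.        , 295.56756819, 191.14558456],
       [  0.        ,   0.        ,   1.        ]]), 'k1': -0.01758760005813122, 'mount': array([[-2.41756634e-04, -9.46624519e-01, -3.22338271e-01,
         8.47784506e-02],
       [ 9.99999592e-01, -5.09535095e-04,  7.46364613e-04,
         4.68438026e-04],
       [-8.70769704e-04, -3.22337959e-01,  9.46624256e-01,
        -1.43713833e-01],
       [ 0.00000000e+00,  0.00000000e+00,  0.00000000e+00,
         1.00000000e+00]])}
```

View pics/s0.png

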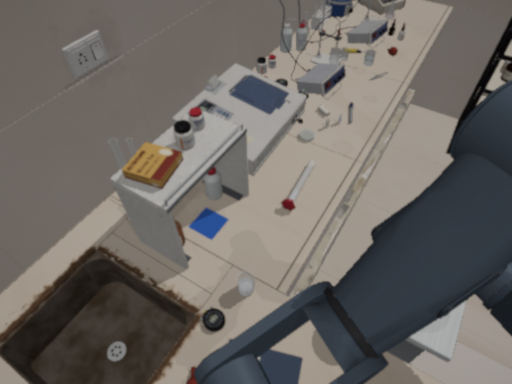

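View pics/t0.png

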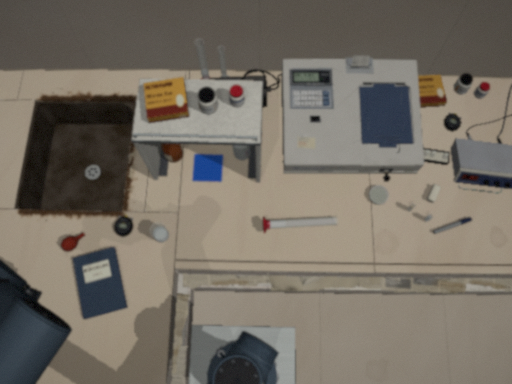

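The top view shows the cylinder's foot near (266,224) and its mouth near (336,219). The mat centre is near (208,168), with the stopwatch at (123,226), the beaker at (160,233) and the petri dish at (377,194).

```bash
python3 - <<'E'
from h import *
b=cv2.imread('pics/t0.png');hsv=cv2.cvtColor(b,cv2.COLOR_BGR2HSV)
m=cv2.inRange(hsv,(105,150,100),(130,255,255));m[:130]=0;m[200:]=0
c=max(cv2.findContours(m,0,2)[0],key=cv2.contourArea);q=cv2.boxPoints(cv2.minAreaRect(c));print('mat px',q.round(1).tolist())
for p in q:print(ray('top',*p,0).round(3))
M=cv2.minAreaRect(c)[0];print('ctr',ray('top',*M,0))
for n,u,v,z in [('foot',266,224,.024),('mouth',336,219,.015),('petri',377,194,.01),('beaker',160,233,.04),('panelL front bottom',163,176,0),('panelR',258,180,0),('edge',250,262,0),('watch',123,226,.01)]:print(n,ray('top',u,v,z).round(3))
for n,u,v,z in [('foot',288,204,.024),('mouth',312,163,.015),('mat',209,223,0)]:print('sc',n,ray('scene',u,v,z).round(3))
cv2.imwrite('pics/c0.png',cv2.resize(b[130:280,120:400],None,fx=2.8,fy=2.8,interpolation=2))
E
```

```text
mat px [[193.60000610351562, 179.0], [194.60000610351562, 154.5], [221.3000030517578, 155.60000610351562], [220.39999389648438, 180.10000610351562]]
[0.628 0.184 0.   ]
[0.719 0.187 0.   ]
[0.716 0.094 0.   ]
[0.626 0.093 0.   ]
ctr [0.67195581 0.13958661 0.        ]
foot [ 0.469 -0.063  0.024]
mouth [ 0.493 -0.291  0.015]
petri [ 0.584 -0.432  0.01 ]
beaker [0.427 0.274 0.04 ]
panelL front bottom [0.637 0.289 0.   ]
panelR [ 0.629 -0.034  0.   ]
edge [ 0.349 -0.014  0.   ]
watch [0.456 0.405 0.01 ]
sc foot [ 0.467 -0.06   0.024]
sc mouth [ 0.486 -0.292  0.015]
sc mat [0.668 0.137 0.   ]
```

View pics/c0.png

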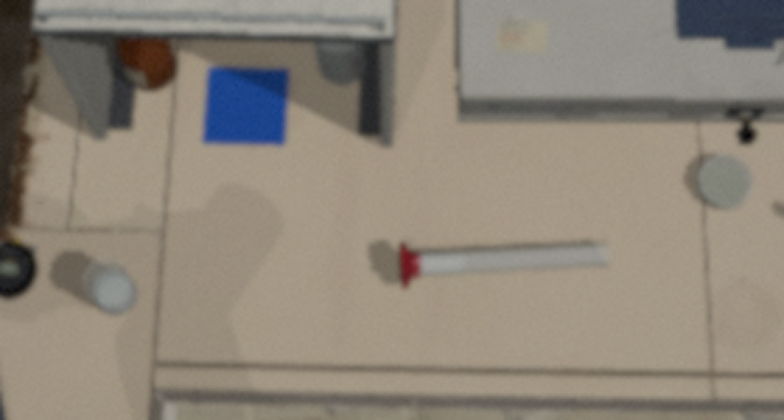

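The mat centre is at about (0.672, 0.140), with nearly zero yaw. The foot is at (0.468, -0.062) and the mouth at (0.49, -0.291), which gives a length of 0.23 m as expected. Next I move above the cylinder.

Emit:
apply_moves(
  plan=[
    [-0.036,-0.044,0,0,0,0,-1],
    [-0.036,-0.044,0,0,0,0,-1],
    [-0.036,-0.044,0,0,0,0,-1],
    [-0.036,-0.044,0,0,0,0,-1],
    [-0.036,-0.044,0,0,0,0,-1],
    [-0.036,-0.044,0,0,0,0,-1],
    [-0.036,-0.044,0,0,0,0,-1],
  ],
  force=40,
)

```text
t: 0.98
tcp_pos: [0.3448, 0.2111, 0.2313]
tool_rot: [0.172, 0.985, 0.0, 0.0]
force: [1.4, 0.3, -0.4]
finger_gap: 1.001
gripper_force: 0.0
```

Emit:
apply_moves(
  plan=[
    [-0.036,-0.044,0,0,0,0,-1],
    [-0.036,-0.044,0,0,0,0,-1],
    [-0.036,-0.044,0,0,0,0,-1],
    [-0.036,-0.044,0,0,0,0,-1],
    [-0.036,-0.044,0,0,0,0,-1],
    [-0.036,-0.044,0,0,0,0,-1],
    [-0.036,-0.044,0,0,0,0,-1],
    [0,0,0,0,0,0.18,-1],
  ],
)

```text
t: 1.98
tcp_pos: [0.4791, -0.1669, 0.2312]
tool_rot: [0.264, 0.964, -0.001, 0.001]
force: [-0.4, 0.5, 0.1]
finger_gap: 1.004
gripper_force: 0.0
```

```bash
python3 - <<'E'
from h import *
s=sense();print(s['t'],s['q'].round(4).tolist(),s['tcp_pos'].round(4),s['tool_rot'].round(4))
E
```

```text
1.975 [-0.5555, 0.369, 1.7258, -0.0007, 1.0438, -1.5908] [ 0.4791 -0.1669  0.2312] [ 2.644e-01  9.644e-01 -7.000e-04  1.400e-03]
```

Emit:
apply_moves(
  plan=[
    [0,0,0,0,0,0.185,-1],
    [0,0,0,0,0,0.185,-1],
    [0,0,0,0,0,0.185,-1],
    [0,0,0,0,0,0.185,-1],
    [0,0,0,0,0,0.185,-1],
    [0,0,0,0,0,0,-1],
  ],
)

```text
t: 2.72
tcp_pos: [0.4769, -0.1622, 0.231]
tool_rot: [0.663, 0.749, -0.0, -0.0]
force: [-0.2, 0.3, -0.2]
finger_gap: 1.0
gripper_force: 0.0
```

```bash
python3 - <<'E'
from h import *
s=sense();print(s['t'],s['q'].round(4).tolist(),s['tcp_pos'].round(4),s['tool_rot'].round(4))
save('wrist','w1.png')
E
```

```text
2.725 [-0.55, 0.3659, 1.7317, 0.0, 1.0448, -0.6722] [ 0.4769 -0.1622  0.231 ] [ 6.626e-01  7.490e-01 -1.000e-04 -4.000e-04]
```

View pics/w1.png

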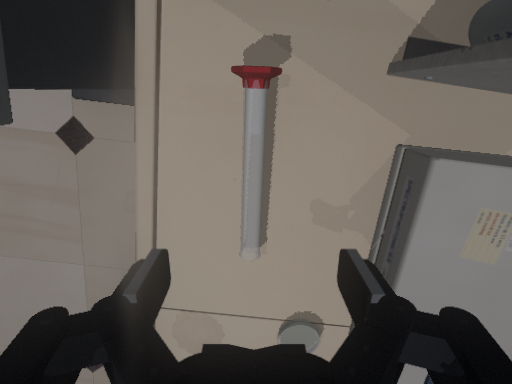

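Emit:
apply_moves(
  plan=[
    [0,0,0,0,-0.18,0,-1],
    [0,0,0,0,-0.18,0,-1],
    [0,0,0,0,-0.18,0,-1],
    [0,0,0,0,-0.18,0,-1],
    [0,0,0,0,0,0,-1],
  ],
)

```text
t: 3.4
tcp_pos: [0.4741, -0.1611, 0.2286]
tool_rot: [0.625, 0.708, -0.223, 0.242]
force: [-0.4, 0.8, 0.3]
finger_gap: 0.998
gripper_force: 0.0
```

```bash
python3 - <<'E'
from h import *
s=sense();print(s['t'],s['q'].round(4).tolist(),s['tcp_pos'].round(4),s['tool_rot'].round(4),Rn.from_quat(s['tool_rot']).as_matrix().round(3))
E
```

```text
3.4 [-0.197, 0.4124, 1.9152, -0.9292, 0.8352, 0.3335] [ 0.4741 -0.1611  0.2286] [ 0.6246  0.7082 -0.2234  0.2417] [[-0.103  0.993  0.063]
 [ 0.777  0.12  -0.618]
 [-0.621 -0.014 -0.783]]
```

The wrist view shows the red foot near (257,72) and the mouth rim near (250,255). The tube runs along the tool's x axis. I'll localise it and fit a kinematic model from the logged poses.

```bash
cat > fk.py <<'E'
import numpy as np
from scipy.spatial.transform import Rotation as Rn
from scipy.optimize import least_squares
Y=lambda a:Rn.from_euler('y',a).as_matrix()
Z=lambda a:Rn.from_euler('z',a).as_matrix()
D=[([1.0465,.5285,1.4339,0,1.1814,-.1785],[.21143,.58738,.23032]),
([-.5555,.369,1.7258,-.0007,1.0438,-1.5908],[.4791,-.1669,.2312]),
([-.55,.3659,1.7317,0,1.0448,-.6722],[.4769,-.1622,.231]),
([-.197,.4124,1.9152,-.9292,.8352,.3335],[.4741,-.1611,.2286])]
def fk(q,p):
    d1,L1,a3,L2,y0,y1,Lt=p
    R1=Z(q[0]);R2=R1@Y(q[1]);R3=R2@Y(q[2]);R4=R3@Z(q[3]);R5=R4@Y(q[4]);R6=R5@Z(q[5])
    return R1@[0,y0,d1]+R2@[0,0,L1]+R3@[a3,0,L2]+R4@[0,y1,0]+R5@[0,0,Lt],R6
def fit():
    p0=np.array([.2,.4,0,.4,.05,.05,.3]);w=np.array([.02]*7)*.05
    return least_squares(lambda p:np.r_[np.concatenate([fk(q,p)[0]-x for q,x in D]),w*(p-p0)],p0).x
E
python3 - <<'E'
from h import *
from fk import *
p=fit();print(p.round(4),[np.abs(fk(q,p)[0]-x).max().round(4) for q,x in D])
print(fk(D[3][0],p)[1].round(3))
T={'tcp_pos':np.array([.4769,-.1622,.231]),'tool_rot':np.array([.6626,.7490,-.0001,-.0004])}
for n,u,v,z in[('footTop',257,68,.048),('foot',257,80,.024),('mouth',250,255,.015),('tubemid',254,160,.03)]:print(n,ray('wrist',u,v,z,T).round(4))
E
```

```text
[0.2742 0.588  0.1141 0.3917 0.111  0.     0.2966] [np.float64(0.0), np.float64(0.0001), np.float64(0.0), np.float64(0.0)]
[[-0.993 -0.103  0.063]
 [-0.12   0.777 -0.618]
 [ 0.014 -0.621 -0.783]]
footTop [ 0.4662 -0.0569  0.048 ]
foot [ 0.4678 -0.0676  0.024 ]
mouth [ 0.4867 -0.2946  0.015 ]
tubemid [ 0.4754 -0.157   0.03  ]
```

```bash
cat > plan.py <<'E'
from fk import *
P=fit(); LO=np.array([-3.08,-.75,.22,-1.43,0,-2.85]);HI=np.array([3.08,2.2,2.44,4.57,2.65,2.85])
def ik(x,R,q0):
    f=lambda q:np.r_[fk(q,P)[0]-x,.3*Rn.from_matrix(R.T@fk(q,P)[1]@Z(np.pi/2)).as_rotvec()]
    r=least_squares(f,np.clip(q0,LO+1e-3,HI-1e-3),bounds=(LO,HI));return r.x,np.abs(r.fun).max()
zz=np.array([0,0,1.])
def pose(foot_pivot,psi,th,phi,h,off,delta=0):
    """tool pose: off = grasp point above tube axis along -tool z"""
    H=np.array([np.cos(psi),np.sin(psi),0]);a=np.cos(th)*H+np.sin(th)*zz;u=np.cos(th)*zz-np.sin(th)*H
    o=foot_pivot+.024*u
    tz=-np.cos(phi)*u-np.sin(phi)*a; tx=-np.cos(phi)*a+np.sin(phi)*u
    g=o+h*a-off*tz; x=g+.019*tz; R=np.c_[tx,np.cross(tz,tx),tz]
    if delta: S=Z(delta);x=o+S@(x-o);R=S@R
    return x,R
E
cat > t.py <<'E'
from plan import *
psi0=np.arctan2(-.227,.019);o=np.array([.468,-.0635,0.]);th0=-np.arctan2(.009,.24)
for phi in np.radians([15,25,35,45]):
  for h in (.11,.14):
    q=np.array(D[2][0]);out=[];
    seq=[(o,t,0) for t in np.linspace(th0,np.pi/2,24)]+[(o,np.pi/2,d) for d in np.linspace(0,-psi0,20)]+\
        [(o+s*np.array([.03,.205,0]),np.pi/2,-psi0) for s in np.linspace(.1,1,8)]+[(np.array([.498+s*.175,.14,0]),np.pi/2,-psi0) for s in np.linspace(.1,1,8)]
    Q=[]
    for pv,t,d in seq:
        x,R=pose(pv,psi0,t,phi,h,.006,d);q,e=ik(x,R,q);Q.append(q);out.append(e)
    out=np.array(out);Q=np.array(Q);dq=np.abs(np.diff(Q,axis=0)).max(1)
    print('phi',np.degrees(phi).round(),h,'err tip %.4f yaw %.4f tr %.4f in %.4f'%(out[:24].max(),out[24:44].max(),out[44:52].max(),out[52:].max()),'maxstep',dq.max().round(2),dq.argmax())
    print(Q[[0,12,23,34,43,51,59]].round(2).tolist())
E
python3 t.py
```

```text
phi 15.0 0.11 err tip 0.0000 yaw 0.2006 tr 0.1993 in 0.1799 maxstep 0.66 38
[[-0.69, 0.8, 1.77, 0.3, 0.8, -1.01], [-0.19, 0.66, 1.98, -1.05, 0.61, 0.64], [0.26, 1.0, 1.87, -1.33, 1.36, 1.3], [0.42, 0.86, 1.98, -1.43, 1.19, 1.1], [-0.24, 0.32, 2.17, -1.43, 0.0, -0.29], [0.46, 0.52, 1.97, -1.43, 0.54, 0.31], [0.16, 0.65, 1.72, -1.43, 0.16, -0.01]]
phi 15.0 0.14 err tip 0.0000 yaw 0.1869 tr 0.1857 in 0.1727 maxstep 0.42 37
[[-0.73, 0.81, 1.73, 0.28, 0.84, -1.02], [-0.24, 0.62, 1.97, -1.0, 0.62, 0.53], [0.26, 0.94, 1.88, -1.32, 1.38, 1.25], [0.39, 0.76, 2.01, -1.43, 1.15, 1.01], [-0.24, 0.25, 2.19, -1.43, 0.0, -0.28], [0.39, 0.43, 2.01, -1.43, 0.43, 0.21], [0.15, 0.6, 1.74, -1.43, 0.15, -0.03]]
phi 25.0 0.11 err tip 0.0000 yaw 0.1636 tr 0.1622 in 0.1464 maxstep 0.27 37
[[-0.75, 0.85, 1.7, 0.38, 0.98, -1.11], [-0.29, 0.62, 1.97, -0.71, 0.53, 0.25], [0.23, 0.9, 1.91, -1.29, 1.21, 1.22], [0.27, 0.7, 2.02, -1.43, 0.92, 0.83], [-0.25, 0.37, 2.17, -1.43, 0.0, -0.31], [0.31, 0.49, 2.02, -1.43, 0.31, 0.15], [0.14, 0.66, 1.74, -1.43, 0.12, -0.03]]
phi 25.0 0.14 err tip 0.0000 yaw 0.1504 tr 0.1490
[... 1004 characters left out ...]
 45.0 0.11 err tip 0.0000 yaw 0.0895 tr 0.0877 in 0.0702 maxstep 0.17 15
[[-0.84, 0.98, 1.56, 0.48, 1.33, -1.21], [-0.47, 0.6, 1.9, -0.02, 0.64, -0.54], [0.11, 0.73, 1.95, -1.13, 0.89, 0.97], [-0.01, 0.56, 2.11, -1.43, 0.48, 0.49], [-0.27, 0.46, 2.18, -1.43, 0.0, -0.36], [0.2, 0.52, 2.07, -1.43, 0.14, 0.03], [0.11, 0.69, 1.79, -1.43, 0.08, -0.05]]
phi 45.0 0.14 err tip 0.0000 yaw 0.0772 tr 0.0754 in 0.0594 maxstep 0.16 15
[[-0.86, 1.0, 1.51, 0.45, 1.38, -1.21], [-0.51, 0.56, 1.87, -0.02, 0.7, -0.58], [0.11, 0.67, 1.94, -1.09, 0.93, 0.88], [-0.02, 0.49, 2.13, -1.43, 0.47, 0.46], [-0.27, 0.4, 2.2, -1.43, 0.0, -0.36], [0.19, 0.47, 2.09, -1.43, 0.13, 0.02], [0.11, 0.64, 1.8, -1.43, 0.08, -0.05]]
```

```bash
cat > t2.py <<'E'
from plan import *
for nm,c in(('mat',np.array([.668,.14,0])),('front',np.array([.5,.14,0])),('start',np.array([.468,-.064,0]))):
  print(nm)
  for az in (-80,-60,-45,-30,-15,0,20,45):
    row=[]
    for ph in (0,15,30,45,60):
      a,p=np.radians([az,ph]);H=np.array([np.cos(a),np.sin(a),0]);tz=np.cos(p)*H-np.sin(p)*zz
      r=''
      for fl in(1,-1):
        tx=fl*(-np.cos(p)*zz-np.sin(p)*H);R=np.c_[tx,np.cross(tz,tx),tz];x=c+[0,0,.13]+.019*tz
        for s in([.2,.7,1.9,-1.2,1,1],[.2,.7,1.7,0.,.3,0],[.2,1,1.8,1.6,1,0],[.2,1,1.8,3,1,1],[-.3,1,1.8,4.,1,-1]):
          for q6 in(-1.5,1.5):
            q,e=ik(x,R,np.r_[s[:5],q6])
            if e<.002 and (t:='%s%.1f/%.1f '%('+' if fl>0 else '-',q[3],q[4])) not in r:r+=t
      row.append(r)
    print(az,row)
E
python3 t2.py
```

```text
mat
-80 ['+-1.4/1.8 --1.4/1.8 ', '+-1.2/1.6 --1.2/1.6 ', '+-1.0/1.4 --1.0/1.4 ', '+-0.8/1.2 --0.8/1.2 ', '+-0.6/1.1 --0.6/1.1 ']
-60 ['', '', '+-1.3/1.1 --1.3/1.1 ', '+-1.0/0.9 --1.0/0.9 ', '+-0.7/0.9 ']
-45 ['+4.4/1.4 -4.4/1.4 ', '+4.5/1.2 -4.5/1.2 ', '', '+-1.2/0.7 --1.2/0.7 ', '+-0.7/0.7 ']
-30 ['+4.0/1.4 -4.0/1.4 ', '+4.1/1.1 -4.1/1.1 ', '+4.3/0.8 -4.3/0.8 ', '', '+-0.7/0.5 ']
-15 ['+3.6/1.5 -3.6/1.5 ', '+3.7/1.1 -3.7/1.1 ', '+3.8/0.7 -3.8/0.7 ', '+4.2/0.3 -4.2/0.3 ', '+-0.6/0.3 --0.6/0.3 ']
0 ['+3.2/1.6 -3.2/1.6 ', '+3.2/1.2 -3.2/1.2 ', '+3.2/0.7 -3.2/0.7 ', '+3.3/0.3 -3.3/0.3 ', '+-0.1/0.2 --0.1/0.2 ']
20 ['+2.6/1.6 -2.6/1.6 ', '+2.6/1.2 -2.6/1.2 ', '+2.6/0.8 -2.6/0.8 ', '+2.2/0.4 -2.2/0.4 ', '+0.7/0.3 -0.7/0.3 ']
45 ['+2.0/1.5 -2.0/1.5 ', '+1.9/1.2 -1.9/1.2 ', '+1.8/0.9 -1.8/0.9 ', '+1.4/0.6 -1.4/0.6 ', '-0.8/0.6 ']
front
-80 ['+-1.2/1.7 --1.2/1.7 ', '+-1.1/1.5 --1.1/1.5 ', '+-1.0/1.3 --1.0/1.3 ', '+-0.9/1.1 --0.9/1.1 ', '+-0.7/0.9 --0.7/0.9 ']
-60 ['', '+-1.4/1.3 --1.4/1.3 ', '+-1.3/1.1 --1.3/1.1 ', '+-1.1/0.9 --1.1/0.9 ', '+-0.8/0.7 --0.8/0.7 ']
-45 ['+4.5/1.6 -4.5/1.6 ', '+
[... 532 characters left out ...]
.8/0.7 -1.8/0.7 ', '+1.3/0.4 -1.3/0.4 ']
start
-80 ['', '', '+-1.4/1.1 --1.4/1.1 ', '+-1.3/0.8 --1.3/0.8 ', '+-0.9/0.6 --0.9/0.6 ']
-60 ['+4.4/1.6 -4.4/1.6 ', '+4.3/1.3 -4.3/1.3 ', '+4.3/1.0 -4.3/1.0 ', '+4.5/0.7 -4.5/0.7 ', '+-1.3/0.4 --1.3/0.4 ']
-45 ['+4.1/1.9 -4.1/1.9 ', '+3.9/1.6 -3.9/1.6 ', '+3.9/1.1 -3.9/1.1 ', '+3.9/0.7 -3.9/0.7 ', '+4.5/0.3 -4.5/0.3 ']
-30 ['', '', '', '+3.4/0.8 -3.4/0.8 ', '+3.7/0.2 -3.7/0.2 ']
-15 ['', '', '', '', '+2.8/0.2 -2.8/0.2 ']
0 ['', '', '', '', '+2.1/0.3 -2.1/0.3 ']
20 ['+1.7/1.7 -1.7/1.7 ', '', '', '+1.9/0.8 -1.9/0.8 ', '+1.4/0.4 -1.4/0.4 ']
45 ['+1.3/1.5 -1.3/1.5 ', '+1.3/1.3 -1.3/1.3 ', '+1.3/1.1 -1.3/1.1 ', '+1.2/0.8 -1.2/0.8 ', '+1.0/0.7 -1.0/0.7 ']
```

```bash
cat > gen.py <<'E'
from plan import *
PSI=np.arctan2(-.238,.0215);TH0=-.0375;PHI=np.radians(42);HG=.125;OFF=.008
PV=np.array([.4665,-.0555,0])
def rows(wps,n0):
    """wps: list of (x,R); print rows between consecutive ones"""
    for (x0,R0),(x1,R1) in zip(wps,wps[1:]):
        print((np.r_[R0.T@(x1-x0),Rn.from_matrix(R0.T@R1).as_rotvec()].round(4)+0.).tolist())
def interp(A,B,n):
    r=Rn.from_matrix(A[1].T@B[1]).as_rotvec()
    return [(A[0]+(B[0]-A[0])*s,A[1]@Rn.from_rotvec(r*s).as_matrix()) for s in np.linspace(0,1,n+1)]
def check(w,q):
    for x,R in w:
        qn,e=ik(x,R,q);q0=q;q=qn
        if e>1e-3:print('ERR',e,x)
    print('end q',q.round(2));return q
E
python3 - <<'E'
from gen import *
from h import sense
s=sense();A=(s['tcp_pos'],Rn.from_quat(s['tool_rot']).as_matrix())
G=pose(PV,PSI,TH0,PHI,HG,OFF);B=(G[0]-.1*G[1][:,2],G[1])
print(B[0],G[0])
w=interp(A,B,10)+interp(B,G,3)[1:]
q=check(w,s['q']);rows(w,0)
E
```

```text
[ 0.48339653 -0.2425407   0.08315742] [ 0.47712994 -0.17317101  0.01140383]
end q [-0.83  0.96  1.57  0.45  1.3  -1.2 ]
[0.0026, 0.0002, 0.0165, -0.0017, 0.1441, 0.0032]
[0.0002, 0.0001, 0.0167, -0.0017, 0.1441, 0.0032]
[-0.0022, 0.0001, 0.0166, -0.0017, 0.1441, 0.0032]
[-0.0045, 0.0001, 0.0161, -0.0017, 0.1441, 0.0032]
[-0.0068, 0.0001, 0.0152, -0.0017, 0.1441, 0.0032]
[-0.0089, 0.0001, 0.0141, -0.0017, 0.1441, 0.0032]
[-0.0108, 0.0001, 0.0127, -0.0017, 0.1441, 0.0032]
[-0.0126, 0.0001, 0.011, -0.0017, 0.1441, 0.0032]
[-0.014, 0.0001, 0.0091, -0.0017, 0.1441, 0.0032]
[-0.0152, 0.0002, 0.007, -0.0017, 0.1441, 0.0032]
[0.0, 0.0, 0.0333, 0.0, 0.0, 0.0]
[0.0, 0.0, 0.0333, 0.0, 0.0, 0.0]
[0.0, 0.0, 0.0333, 0.0, 0.0, 0.0]
```

Emit:
apply_moves(
  plan=[
    [0.003,0,0.016,-0.002,0.144,0.003,-1],
    [0,0,0.017,-0.002,0.144,0.003,-1],
    [-0.002,0,0.017,-0.002,0.144,0.003,-1],
    [-0.004,0,0.016,-0.002,0.144,0.003,-1],
    [-0.007,0,0.015,-0.002,0.144,0.003,-1],
    [-0.009,0,0.014,-0.002,0.144,0.003,-1],
  ],
)

```text
t: 4.15
tcp_pos: [0.4822, -0.2143, 0.1444]
tool_rot: [0.667, 0.739, 0.071, -0.067]
force: [0.4, 0.3, 0.0]
finger_gap: 1.005
gripper_force: 0.0
```

Emit:
apply_moves(
  plan=[
    [-0.011,0,0.013,-0.002,0.144,0.003,-1],
    [-0.013,0,0.011,-0.002,0.144,0.003,-1],
    [-0.014,0,0.009,-0.002,0.144,0.003,-1],
    [-0.015,0,0.007,-0.002,0.144,0.003,-1],
    [0,0,0.02,0,0,0,-1],
    [0,0,0,0,0,0,-1],
  ],
)

```text
t: 4.9
tcp_pos: [0.4831, -0.2321, 0.0697]
tool_rot: [0.625, 0.684, 0.258, -0.272]
force: [-1.1, 0.7, 1.3]
finger_gap: 1.0
gripper_force: 0.0
```

```bash
python3 - <<'E'
from h import *
from gen import *
s=sense();A=(s['tcp_pos'],Rn.from_quat(s['tool_rot']).as_matrix());print(s['t'],A[0],s['q'].round(2))
save('wrist','w2.png')
G=pose(PV,PSI,TH0,PHI,HG,OFF);rows([A,G],0)
c=calibration('wrist');K=np.array(c['camera_matrix']);M=np.array(c['mount'])
H=np.array([np.cos(PSI),np.sin(PSI),0])
for d,z in((0,.024),(.24,.015),(.125,.019)):
    X=M[:3,:3].T@(A[1].T@(PV*[1,1,0]+H*d+[0,0,z]-A[0])-M[:3,3]);print(d,(K@(X/X[2]))[:2].round(1))
E
```

```text
4.9 [ 0.48305673 -0.23210991  0.06966733] [-0.89  0.9   1.47  0.41  1.46 -1.17]
[0.002, -0.0017, 0.083, 0.0134, 0.0014, 0.0057]
0 [252.5  78.4]
0.24 [253.9 373.9]
0.125 [253.1 202.2]
```

View pics/w2.png

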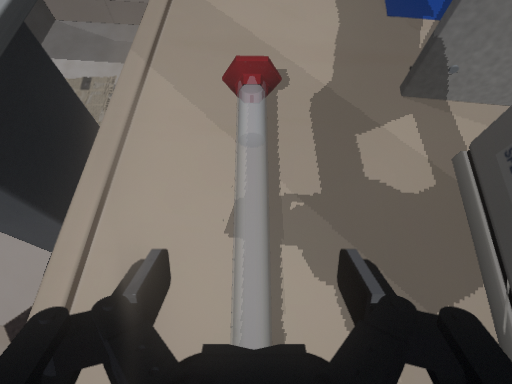

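The wrist view shows the foot at (251,75), where (252,78) was predicted, and the tube centred at column 252 between the open fingers. I descend and close.

Emit:
apply_moves(
  plan=[
    [0.001,-0.001,0.03,0.007,0,0.003,-1],
    [0.001,-0.001,0.03,0.006,0,0.003,-1],
    [0,0,0.02,0,0,0,-1],
    [0,0,0.002,0,0,0,-1],
    [0,0,0,0,0,0,-1],
  ],
)

```text
t: 5.58
tcp_pos: [0.4772, -0.1747, 0.0135]
tool_rot: [0.626, 0.685, 0.251, -0.276]
force: [0.8, -0.3, -0.2]
finger_gap: 1.001
gripper_force: 0.0
```

Emit:
apply_moves(
  plan=[
    [0,0,0,0,0,0,1],
    [0,0,0,0,0,0,1],
    [0,0,0,0,0,0,1],
    [0,0,0,0,0,0,1],
    [0,0,0,0,0,0,1],
    [0,0,0,0,0,0,1],
  ],
  force=40,
)

```text
t: 6.32
tcp_pos: [0.4762, -0.1736, 0.0128]
tool_rot: [0.626, 0.684, 0.251, -0.277]
force: [-0.5, -1.8, 2.8]
finger_gap: 0.319
gripper_force: 40.0
```

```bash
cat > tip.py <<'E'
from gen import *
from h import sense
s=sense();A=(s['tcp_pos'],Rn.from_quat(s['tool_rot']).as_matrix());print(s['t'],A[0],s['q'].round(3))
G=pose(PV,PSI,TH0,PHI,HG,OFF);rows([A,G],0)
# rigid tip about pivot, starting from actual pose
ax=np.cross([np.cos(PSI),np.sin(PSI),0],zz);w=[]
for t in np.linspace(0,np.pi/2-TH0,17):
    S=Rn.from_rotvec(ax*t).as_matrix();w.append((PV+S@(A[0]-PV),S@A[1]))
print(w[-1]);q=check(w,s['q']);rows(w,0)
E
python3 tip.py
```

```text
6.325 [ 0.47621052 -0.17355568  0.01279952] [-0.831  0.958  1.569  0.448  1.298 -1.197]
[-0.0007, 0.001, 0.0012, -0.0032, 0.004, -0.0026]
(array([ 0.46400324, -0.038424  ,  0.11788741]), array([[-5.73397032e-02,  9.96303982e-01,  6.39572802e-02],
       [ 6.63659730e-01,  8.58973157e-02, -7.43086410e-01],
       [-7.45833708e-01, -1.62482910e-04, -6.66132159e-01]]))
end q [ 0.16  0.72  1.94 -1.13  0.97  0.98]
[0.0096, 0.0, -0.0072, -0.0003, -0.1005, 0.0003]
[0.0096, 0.0, -0.0072, -0.0003, -0.1005, 0.0003]
[0.0096, 0.0, -0.0072, -0.0003, -0.1005, 0.0003]
[0.0096, 0.0, -0.0072, -0.0003, -0.1005, 0.0003]
[0.0096, 0.0, -0.0072, -0.0003, -0.1005, 0.0003]
[0.0096, 0.0, -0.0072, -0.0003, -0.1005, 0.0003]
[0.0096, 0.0, -0.0072, -0.0003, -0.1005, 0.0003]
[0.0096, 0.0, -0.0072, -0.0003, -0.1005, 0.0003]
[0.0096, 0.0, -0.0072, -0.0003, -0.1005, 0.0003]
[0.0096, 0.0, -0.0072, -0.0003, -0.1005, 0.0003]
[0.0096, 0.0, -0.0072, -0.0003, -0.1005, 0.0003]
[0.0096, 0.0, -0.0072, -0.0003, -0.1005, 0.0003]
[0.0096, 0.0, -0.0072, -0.0003, -0.1005, 0.0003]
[0.0096, 0.0, -0.0072, -0.0003, -0.1005, 0.0003]
[0.0096, 0.0, -0.0072, -0.0003, -0.1005, 0.0003]
[0.0096, 0.0, -0.0072, -0.0003, -0.1005, 0.0003]
```

Emit:
apply_moves(
  plan=[
    [0.0096,0,-0.0072,0,-0.1,0,1],
    [0.0096,0,-0.0072,0,-0.1,0,1],
    [0.0096,0,-0.0072,0,-0.1,0,1],
    [0.0096,0,-0.0072,0,-0.1,0,1],
    [0,0,0,0,0,0,1],
  ],
)

```text
t: 6.95
tcp_pos: [0.4744, -0.1569, 0.0589]
tool_rot: [0.662, 0.727, 0.121, -0.136]
force: [0.5, -0.5, -0.2]
finger_gap: 0.319
gripper_force: 39.6
```

Emit:
apply_moves(
  plan=[
    [0.0096,0,-0.0072,0,-0.1,0,1],
    [0.0096,0,-0.0072,0,-0.1,0,1],
    [0.0096,0,-0.0072,0,-0.1,0,1],
    [0.0096,0,-0.0072,0,-0.1,0,1],
    [0.0096,0,-0.0072,0,-0.1,0,1],
    [0.0096,0,-0.0072,0,-0.1,0,1],
    [0,0,0,0,0,0,1],
  ],
)

```text
t: 7.82
tcp_pos: [0.4718, -0.1079, 0.1076]
tool_rot: [0.668, 0.735, -0.081, 0.086]
force: [-1.3, -3.3, 7.3]
finger_gap: 0.315
gripper_force: 40.0
```

Emit:
apply_moves(
  plan=[
    [0.0096,0,-0.0072,0,-0.1,0,1],
    [0.0096,0,-0.0072,0,-0.1,0,1],
    [0.0096,0,-0.0072,0,-0.1,0,1],
    [0.0096,0,-0.0072,0,-0.1,0,1],
    [0,0,0,0,0,0,1],
  ],
)

```text
t: 8.45
tcp_pos: [0.4682, -0.0622, 0.1207]
tool_rot: [0.638, 0.703, -0.214, 0.231]
force: [-0.4, 0.2, 15.1]
finger_gap: 0.32
gripper_force: 40.6
```

```bash
python3 - <<'E'
from h import *
s=sense();print(s['t'],s['tcp_pos'],s['q'].round(3),s['force'],Rn.from_quat(s['tool_rot']).as_matrix().round(3))
a=save('top','t3.png');b=save('scene','s3.png')
x=cv2.resize(a[120:280,150:390],(720,480),interpolation=2)[:300];y=cv2.resize(b[100:270,170:370],(600,510),interpolation=2)
cv2.imwrite('pics/v3.png',cv2.cvtColor(np.hstack([cv2.resize(a[110:270,170:330],(400,400)),cv2.resize(b[100:260,200:360],(400,400))]),cv2.COLOR_RGB2BGR))
E
```

```text
8.45 [ 0.46822243 -0.0622445   0.120716  ] [ 0.008  0.624  1.961 -1.     0.788  0.724] [-0.36160214  0.21532833 15.06689486] [[-0.079  0.996  0.052]
 [ 0.797  0.095 -0.596]
 [-0.598 -0.006 -0.801]]
```

View pics/v3.png

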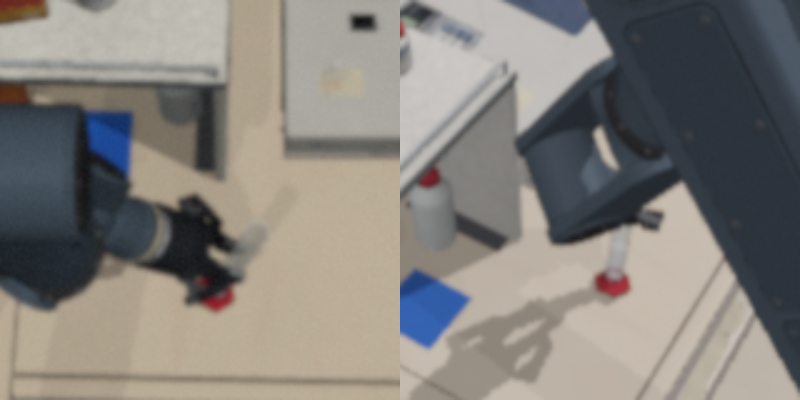

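The tipping is going well: the cylinder is at about 78° with the foot on the bench. The bench pushes back with 15 N, so I ease up slightly and finish the tip.

Emit:
apply_moves(
  plan=[
    [0.0084,0,-0.0088,0,-0.104,0,1],
    [0.0096,0,-0.0072,0,-0.104,0,1],
    [0,0,0,0,0,0,1],
    [0,0,0,0,0,0,1],
  ],
)

```text
t: 9.05
tcp_pos: [0.4651, -0.0386, 0.1202]
tool_rot: [0.614, 0.674, -0.279, 0.301]
force: [0.8, 0.5, 5.5]
finger_gap: 0.315
gripper_force: 39.9
```

```bash
python3 - <<'E'
from h import *
s=sense();print(s['t'],s['tcp_pos'],s['q'].round(3),s['force'],s['ft_torque'],Rn.from_quat(s['tool_rot']).as_matrix().round(3))
a=save('top','t4.png');b=save('scene','s4.png')
cv2.imwrite('pics/v4.png',cv2.cvtColor(np.hstack([cv2.resize(a[150:250,200:300],(400,400)),cv2.resize(b[130:230,240:340],(400,400))]),cv2.COLOR_RGB2BGR))
E
```

```text
9.05 [ 0.46507521 -0.03858231  0.120208  ] [ 0.156  0.719  1.937 -1.125  0.974  0.964] [0.79013957 0.54536829 5.45764702] [-0.2670674  -0.11062802 -0.02929466] [[-0.064  0.996  0.064]
 [ 0.661  0.09  -0.745]
 [-0.748 -0.006 -0.664]]
```

View pics/v4.png

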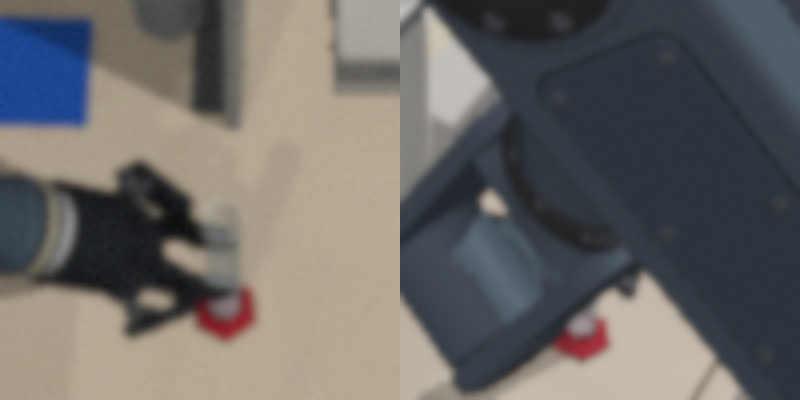

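The cylinder now looks upright, with the foot at top-view pixel (256,228) and the mouth near (255,203). I check the verticality and plan the transfer.

```bash
cat > tr.py <<'E'
from h import *
from gen import *
print('foot',ray('top',256.5,228.5,.011).round(4),'mouth',ray('top',255.5,202.5,.24).round(4))
s=sense();A=(s['tcp_pos'],Rn.from_quat(s['tool_rot']).as_matrix())
tz=A[1][:,2];ax=A[0]-.019*tz+.008*tz;ax[2]=0;print('axis est',ax)
mat=np.array([.67,.14,0]);f1=np.array([.53,.14,0])
w=[A];
def seg(c0,c1,d0,d1,n):
    for k in np.linspace(0,1,n+1)[1:]:
        S=Z(d0+(d1-d0)*k);w.append((c0+(c1-c0)*k+S@(A[0]-ax),S@A[1]))
D_=np.radians(35)
seg(ax,f1,0,D_,12);seg(f1,mat,D_,D_,8)
q=s['q']
for i,(x,R) in enumerate(w):
    q0=q;q,e=ik(x,R,q)
    if i%4==0 or e>1e-3:print(i,q.round(2),round(e,4),np.abs(q-q0).max().round(2))
rows(w,0)
E
python3 tr.py
```

```text
foot [ 0.4567 -0.0324  0.011 ] mouth [ 0.4701 -0.0308  0.24  ]
axis est [ 0.46437353 -0.03058215  0.        ]
0 [ 0.16  0.72  1.94 -1.12  0.97  0.96] 0.0 0.0
4 [ 0.27  0.72  1.93 -1.19  0.94  0.94] 0.0 0.03
8 [ 0.36  0.72  1.92 -1.27  0.89  0.9 ] 0.0 0.02
12 [ 0.43  0.73  1.9  -1.35  0.83  0.86] 0.0 0.02
16 [ 0.38  0.76  1.75 -1.29  0.83  0.7 ] 0.0 0.04
20 [ 0.34  0.8   1.6  -1.22  0.84  0.55] 0.0 0.04
[0.0091, 0.0071, -0.0103, -0.0381, -0.0003, -0.0338]
[0.0088, 0.0078, -0.01, -0.0381, -0.0003, -0.0338]
[0.0085, 0.0085, -0.0097, -0.0381, -0.0003, -0.0338]
[0.0083, 0.0091, -0.0094, -0.0381, -0.0003, -0.0338]
[0.008, 0.0098, -0.009, -0.0381, -0.0003, -0.0338]
[0.0076, 0.0104, -0.0087, -0.0381, -0.0003, -0.0338]
[0.0073, 0.0109, -0.0083, -0.0381, -0.0003, -0.0338]
[0.0069, 0.0115, -0.0079, -0.0381, -0.0003, -0.0338]
[0.0065, 0.012, -0.0074, -0.0381, -0.0003, -0.0338]
[0.0061, 0.0125, -0.007, -0.0381, -0.0003, -0.0338]
[0.0057, 0.0129, -0.0065, -0.0381, -0.0003, -0.0338]
[0.0053, 0.0134, -0.006, -0.0381, -0.0003, -0.0338]
[-0.0076, 0.0134, 0.0084, 0.0, 0.0, 0.0]
[-0.0076, 0.0134, 0.0084, 0.0, 0.0, 0.0]
[-0.0076, 0.0134, 0.0084, 0.0, 0.0, 0.0]
[-0.0076, 0.0134, 0.0084, 0.0, 0.0, 0.0]
[-0.0076, 0.0134, 0.0084, 0.0, 0.0, 0.0]
[-0.0076, 0.0134, 0.0084, 0.0, 0.0, 0.0]
[-0.0076, 0.0134, 0.0084, 0.0, 0.0, 0.0]
[-0.0076, 0.0134, 0.0084, 0.0, 0.0, 0.0]
```

Emit:
apply_moves(
  plan=[
    [0,0,0,0,0,0,0.06],
    [0,0,0,0,0,0,0.06],
    [0,0,0,0,0,0,0.06],
    [0,0,0,0,0,0,0.06],
    [0,0,0,0,0,0,1],
    [0,0,0,0,0,0,1],
    [0,0,0,0,0,0,1],
  ],
  force=25,
)

```text
t: 10.02
tcp_pos: [0.4642, -0.0378, 0.1201]
tool_rot: [0.615, 0.675, -0.277, 0.3]
force: [-0.7, 0.7, -0.2]
finger_gap: 0.321
gripper_force: 26.4
```

```bash
python3 - <<'E'
from h import *
s=sense();print(s['t'],s['force'],s['ft_torque'],s['finger_gap'],s['tcp_pos'])
a=save('top','t5.png')
cv2.imwrite('pics/v5.png',cv2.cvtColor(cv2.resize(a[170:250,215:295],(480,480),interpolation=2),cv2.COLOR_RGB2BGR))
E
```

```text
10.025 [-0.71236764  0.72542576 -0.21007985] [ 0.39762495 -0.06255526 -0.0158105 ] 0.3207599585234229 [ 0.46423535 -0.03778238  0.12010807]
```

View pics/v5.png

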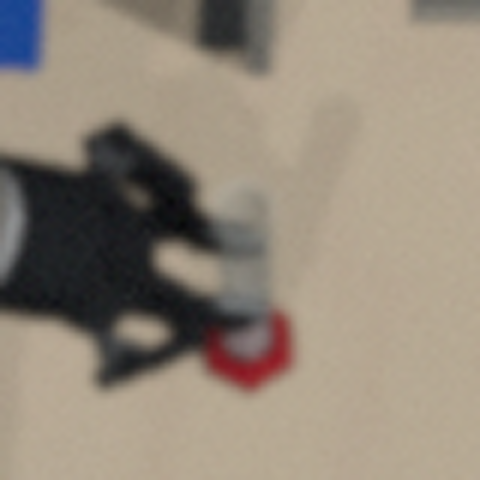

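The cylinder is standing on its foot in the grip, with the foot at top-view pixel (256,228) and about zero force. I slide it to the front of the mat, turning the hand as it goes.

Emit:
apply_moves(
  plan=[
    [0.0091,0.0071,-0.0103,-0.038,0,-0.034,1],
    [0.0088,0.0078,-0.01,-0.038,0,-0.034,1],
    [0.0085,0.0085,-0.0097,-0.038,0,-0.034,1],
    [0.0083,0.0091,-0.0094,-0.038,0,-0.034,1],
    [0.008,0.0098,-0.009,-0.038,0,-0.034,1],
    [0.0076,0.0104,-0.0087,-0.038,0,-0.034,1],
    [0,0,0,0,0,0,1],
  ],
)

```text
t: 10.95
tcp_pos: [0.4994, 0.0493, 0.1205]
tool_rot: [0.504, 0.761, -0.227, 0.339]
force: [0.7, 0.1, -0.5]
finger_gap: 0.32
gripper_force: 26.2
```

Emit:
apply_moves(
  plan=[
    [0.0073,0.0109,-0.0083,-0.038,0,-0.034,1],
    [0.0069,0.0115,-0.0079,-0.038,0,-0.034,1],
    [0.0065,0.012,-0.0074,-0.038,0,-0.034,1],
    [0.0061,0.0125,-0.007,-0.038,0,-0.034,1],
    [0.0057,0.0129,-0.0065,-0.038,0,-0.034,1],
    [0.0053,0.0134,-0.006,-0.038,0,-0.034,1],
    [0,0,0,0,0,0,1],
  ],
)

```text
t: 11.82
tcp_pos: [0.5342, 0.1357, 0.1209]
tool_rot: [0.383, 0.829, -0.172, 0.369]
force: [0.3, -0.4, -1.0]
finger_gap: 0.316
gripper_force: 26.2
```

```bash
python3 - <<'E'
from h import *
s=sense();R=Rn.from_quat(s['tool_rot']).as_matrix();tz=R[:,2]
print(s['t'],s['force'],s['finger_gap'],s['tcp_pos'],R.round(3),s['q'].round(2))
ax=s['tcp_pos']-.011*tz;print('axis',ax)
a=save('top','t6.png');b=save('scene','s6.png')
cv2.imwrite('pics/v6.png',cv2.cvtColor(np.hstack([cv2.resize(a[130:240,160:270],(400,400)),cv2.resize(b[140:260,160:280],(400,400))]),cv2.COLOR_RGB2BGR))
d=np.array([.672,.14,ax[2]])-ax;print('need',d,'tool',(R.T@d).round(4))
E
```

```text
11.825 [ 0.26118931 -0.42737592 -0.99649108] 0.31598134710120085 [0.53423919 0.13567109 0.12087405] [[-0.435  0.762  0.48 ]
 [ 0.508  0.648 -0.568]
 [-0.744 -0.004 -0.668]] [ 0.43  0.72  1.9  -1.35  0.83  0.86]
axis [0.52896016 0.14192298 0.12822562]
need [ 0.14303984 -0.00192298  0.        ] tool [-0.0632  0.1077  0.0697]
```

View pics/v6.png

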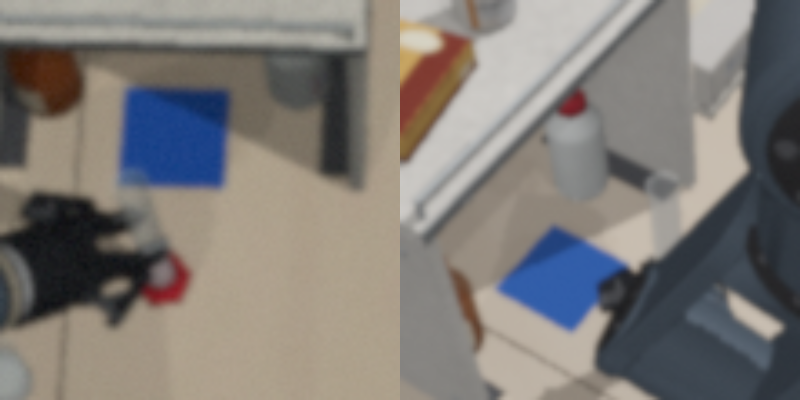

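```bash
python3 - <<'E'
from h import *
print(ray('top',205.4,206.5,.015),ray('top',197.5,181,.24))
p=cv2.imread('pics/t6.png');hsv=cv2.cvtColor(p,cv2.COLOR_BGR2HSV)
m=(cv2.inRange(hsv,(0,130,80),(6,255,255))|cv2.inRange(hsv,(172,130,80),(180,255,255)));m[:195]=0;m[220:]=0;m[:,:185]=0;m[:,225:]=0
v,u=np.nonzero(m);print(u.min(),u.max(),v.min(),v.max(),ray('top',(u.min()+u.max())/2,v.max()-5.5,.011),ray('top',200,v.max()+.5,0.0)[0],ray('top',u.max()+.5,206,.015)[1])
E
```

```text
[0.52683078 0.13695518 0.015     ] [0.53125743 0.1361126  0.24      ]
199 211 202 212 [0.52807267 0.13876779 0.011     ] 0.5104339592125398 0.11697707571587418
```

The cylinder is upright to within 0.02 rad and its foot is at about (0.528, 0.138), just in front of the blue mat (mat in the left crop at (175,137)). The hand clears both bottles, so I slide it straight in.

Emit:
apply_moves(
  plan=[
    [-0.0077,0.0137,0.0085,0,0,0,1],
    [-0.0077,0.0137,0.0085,0,0,0,1],
    [-0.0077,0.0137,0.0085,0,0,0,1],
    [-0.0077,0.0137,0.0085,0,0,0,1],
    [0,0,0,0,0,0,1],
  ],
)

```text
t: 12.55
tcp_pos: [0.6065, 0.1345, 0.1209]
tool_rot: [0.384, 0.828, -0.173, 0.369]
force: [-0.6, 1.2, -0.6]
finger_gap: 0.326
gripper_force: 26.2
```

Emit:
apply_moves(
  plan=[
    [-0.0077,0.0137,0.0085,0,0,0,1],
    [-0.0077,0.0137,0.0085,0,0,0,1],
    [-0.0077,0.0137,0.0085,0,0,0,1],
    [-0.0077,0.0137,0.0085,0,0,0,1],
    [0,0,0,0,0,0,1],
    [0,0,0,0,0,0,1],
  ],
)

```text
t: 13.3
tcp_pos: [0.6755, 0.1353, 0.1202]
tool_rot: [0.383, 0.829, -0.174, 0.368]
force: [0.7, 0.4, -0.7]
finger_gap: 0.322
gripper_force: 26.0
```

```bash
python3 - <<'E'
from h import *
s=sense();R=Rn.from_quat(s['tool_rot']).as_matrix()
print(s['t'],s['force'],s['finger_gap'],s['tcp_pos'],(s['tcp_pos']-.011*R[:,2]).round(4),s['q'].round(2))
a=save('top','t7.png');b=save('scene','s7.png')
cv2.imwrite('pics/v7.png',cv2.cvtColor(np.hstack([cv2.resize(a[110:220,150:260],(400,400)),cv2.resize(b[140:260,140:260],(400,400))]),cv2.COLOR_RGB2BGR))
E
```

```text
13.3 [ 0.66096146  0.41503646 -0.69147069] 0.32222207287849475 [0.67548381 0.13527266 0.12023353] [0.6702 0.1415 0.1276] [ 0.34  0.8   1.59 -1.21  0.84  0.54]
```

View pics/v7.png

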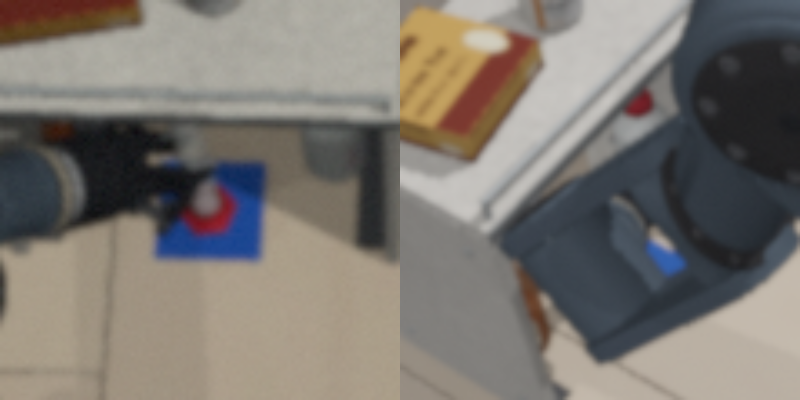

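The foot is centred on the mat in the left crop at (210,212), with the mat centre at (210,210). I release and back off horizontally.

Emit:
apply_moves(
  plan=[
    [0,0,0,0,0,0,0.1],
    [0,0,0,0,0,0,0.0],
    [0,0,0,0,0,0,-0.4],
    [0,0,0,0,0,0,-0.7],
    [0,0,0,0,0,0,-0.7],
  ],
)

```text
t: 14.02
tcp_pos: [0.677, 0.1356, 0.1208]
tool_rot: [0.383, 0.829, -0.173, 0.369]
force: [-0.9, -0.0, -0.6]
finger_gap: 0.851
gripper_force: 0.0
```

Emit:
apply_moves(
  plan=[
    [0.0067,0,-0.0074,0,0,0,-0.7],
    [0.0134,0,-0.0149,0,0,0,-0.7],
    [0.0134,0,-0.0149,0,0,0,-0.7],
    [0.0134,0,-0.0149,0,0,0,-0.7],
    [0.0134,0,-0.0149,0,0,0,-0.7],
    [0,0,0,0,0,0,-0.7],
  ],
)

```text
t: 14.78
tcp_pos: [0.6156, 0.2054, 0.1199]
tool_rot: [0.382, 0.83, -0.174, 0.368]
force: [-6.2, -1.8, 0.6]
finger_gap: 0.85
gripper_force: 0.0
```

Emit:
apply_moves(
  plan=[
    [0.013,-0.023,-0.0144,0,0,0,-0.7],
    [0.013,-0.023,-0.0144,0,0,0,-0.7],
    [0.013,-0.023,-0.0144,0,0,0,-0.7],
    [0,0,0,0,0,0,-0.7],
    [0,0,0,0,0,0,-0.7],
  ],
)

```text
t: 15.4
tcp_pos: [0.5295, 0.2053, 0.1211]
tool_rot: [0.383, 0.829, -0.172, 0.369]
force: [-0.1, 0.9, -0.1]
finger_gap: 0.85
gripper_force: 0.0
```

```bash
python3 - <<'E'
from h import *
s=sense();print(s['t'],s['force'],s['finger_gap'],s['tcp_pos'])
a=save('top','t8.png');b=save('scene','s8.png')
cv2.imwrite('pics/v8.png',cv2.cvtColor(np.hstack([cv2.resize(a[110:260,110:260],(400,400)),cv2.resize(b[140:260,140:260],(400,400))]),cv2.COLOR_RGB2BGR))
hsv=cv2.cvtColor(a,cv2.COLOR_RGB2HSV)
m=(cv2.inRange(hsv,(0,130,80),(6,255,255))|cv2.inRange(hsv,(172,130,80),(180,255,255)));m[:150]=0;m[185:]=0;m[:,:192]=0;m[:,225:]=0
v,u=np.nonzero(m);print(u.min(),u.max(),v.min(),v.max(),ray('top',200,v.max()+.5,0)[0]+.025,ray('top',(u.min()+u.max())/2,168,.015))
E
```

```text
15.4 [-0.1150957   0.85393279 -0.13565585] 0.849986693286579 [0.52951734 0.20529467 0.12114739]
201 213 164 172 0.6773471900328347 [0.66318009 0.13923791 0.015     ]
```

View pics/v8.png

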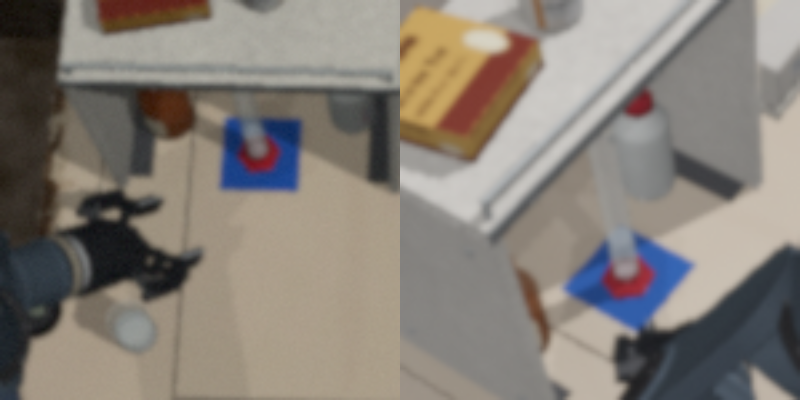

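The cylinder stands centred on the mat at (260,153) in the left crop, and the gripper is clear. The beaker (top-view pixel (160,233)) and both bottles look unmoved.

```bash
python3 -c "
from station import *
print(sign_off())"
```

```text
the job is handed in; nothing more can be done
None
```

The job is handed in at about 15.5 s: the last images show the cylinder upright and released, its foot within about 10 mm of the mat's centre and the bystanders I could see unmoved, though the sign-off returned no verdict.

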